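# Swap the two aluminium sections in the bench rack

### The job

The square tube and the H-beam offcut lie in each other's bays of the roofed bench rack: swap them, one in each bay, lying on the bench. Push each one all the way in until you feel it bear firmly against the sliding stop hidden in its new bay, but gently enough that the stop is not shifted. Leave the tin, the tote and the hammer where they are.

Things in the scene. Friction and masses are not known exactly. Their poses are not given: they have to be found in the camera images.
- rack: Fixed grey roofed rack, two bays side by side on the bench top. Origin: on the bench, mid-mouth; x runs into the bays, y left, z up. 190 deep (x 0 to 190), 232 wide; flat roof, underside 52, top 58 mm up, from the mouth back. Bay centre lines y = +65 (left) and -65 mm (right), each bay 56 wide between 8 mm walls, its floor the bench.
- stop_left: Steel end stop under the roof in the left bay: block 20 thick, 44 wide, top 38 mm up, on a rod with a black knob behind. Origin: at bench level, middle of the front face that a section bears against; axes as the rack's. Set anywhere 105 to 140 mm behind the mouth; held by friction, it slips back at about 22 N.
- stop_right: The same end stop in the right bay; origin and axes likewise, set independently of the other.
- tube: Loose plain aluminium square tube, 180 mm long, 40 x 40 mm, wall 4 mm, open at both ends, about 0.28 kg. It lies along the bay in one bay with its front end sticking out of the mouth. Origin: centre of its underside; x along its length, z up.
- tube_mid (a point): Centre of the square tube: 90 mm from each end, 20 mm above its underside; axes as the tube's.
- beam: Loose plain aluminium H-beam offcut, 150 mm long, 40 x 40 mm, about 0.23 kg: two upright 5 mm flanges (40 mm over their outer faces) joined by a level 5 mm web at mid-height, so a groove runs along its top. Lies in the other bay, front end sticking out of the mouth. Origin: centre of its underside; x along its length, z up.
- beam_mid (a point): Centre of the H-beam: 75 mm from each end, 20 mm above its underside; axes as the beam's.
- tin: Bystander: plain metal tin, 68 mm across, 90 mm tall, standing on the rack's roof towards its back. Origin: centre of its underside.
- tote: Bystander: small open galvanised box, 160 x 110 x 70 mm, on the bench to the left. Origin: centre of its underside.
- hammer: Bystander: hammer lying on the bench to the right, handle towards the robot. Origin: under the middle of its length.
Mind the look-alikes: they are no part of the job. Leave any brown or turquoise look-alike of the beam alone.

How it is judged:
By the outcome, as a careful person would: the job done as asked, in the order asked, and still so for the second after the job is handed in, with the robot touching nothing.
It also fails if it takes over 72 s, if anything falls off the work surface, if the arm or the gripper's body presses on something with over 40 N, if the wrist force passes 120 N, or if a joint passes its speed limit or range.

### The arm

A 7-joint arm with a two-finger parallel gripper is mounted at the origin on the work surface. World frame = base frame: x ahead of the robot, y to its left, z up, the work surface at z = 0. Lengths are in m, angles in degrees, forces in N, time in s.
With the tool pointing down it reaches from about 0.35 to 0.9 m from the base axis. Payload 19.9 kg.
Tool frame: the origin (TCP) lies between the finger pads; the fingertips stand 8 mm ahead of it and the grasp point (between the pads) lies 11 mm behind it; z points along the fingers, x is the direction in which the jaws open and shut, and the axes are right-handed (so a half turn about z gives the same grasp; the last joint's range is limited). The gripper opens to 94 mm and grips with 3 to 60 N. Pads are 16 mm wide; open, the fingers measure 119 mm over their backs; the gripper's body (75 mm by 177 mm) begins 78 mm behind the grasp point.
Start: joints at [-68.44, 23.915, -0.59, 92.452, 0.269, 63.638, -3.037], TCP at [0.254, 0.571, 0.213] pointing down, gripper open.
Joint ranges: [-161.28, 161.28], [-22.2, 115.67], [-73.04, 71.86], [3.21, 147.25], [-68.34, 248.33], [10.77, 114.83], [-161.83, 161.83]. Speed limits (degrees/s): [108.29, 108.29, 136.94, 136.94, 172.46, 172.46, 172.46].

### API

Orientations are given as a 3x3 rotation matrix whose columns are the frame's x, y, z axes.
In Python, from plant import env gives the robot as it stands. The module is installed in compiled form; this text tells all that it offers.
- The arm moves only by the tool arm_command, never from a script. Its argument "steps" is a list of rows, each a list of 5 numbers: the shift along the world's x, y, z in m, then the turn about the world's z in degrees, then the opening, from -1 (shut) to 1 (fully open), so that 0 is half open. In form: [[dx, dy, dz, spin, jaw], ...]. A call has 1 to 8 rows; each row shifts and turns the commanded pose from where the row before left it; what a row does not reach is not made up. A row lasts 1/12 s, in which the tool goes at most 41.7 mm and 7.16 degrees, less where a joint would pass 70% of its speed; a pose out of reach is approached as far as the arm can. A call with a gripper value outside its range is refused whole. The fingers move at their own pace and stop on an object; the grip force is fixed at half the most. Time passes only in rows, so rows that do not move let the fingers close. It gives the time, the measured TCP pose, the force and the opening at its end, in the units of the state.
- env.state(): the state, without advancing time (a new reading comes with each control period).
- env.get_image(name): name is "side" or "top"; returns a dict with "img" (400x640x3 uint8, red, green, blue), "fov_y" (degrees; the focal length in pixels is half the picture's height over the tangent of half this angle, whatever the lens; pixels are square), "cx", "cy" (the principal point, pixels), "pose" (4x4, takes a point from camera to world coordinates). Camera axes: x right, y down, z forward; pixel columns grow to the right and rows downward; lengths in m; the calibration is good to about 2 mm. A picture is of the moment at which its call begins. There is no depth.
- env.hand_in(): hands the job in, once; it reports no verdict.
The state is a dict: "time": time; "joints": joint angles; "joint_velocities": joint speeds; "joint_torque": joint torques, N m; "tcp_pos": TCP position; "tcp_rot": TCP orientation; "wrist_force": force on the tool from outside, world axes, zero at the start; "ft_torque": the same for the moment, N m; "opening": finger opening in m.
Only numpy, scipy, OpenCV 4.12 (cv2) and the standard library are available. Lean on these libraries where they do the work, as an engineer would, in place of code of your own. Each camera call takes 0.05 s, during which the arm holds its last target. There are 200 camera calls.

## Working session

There is one attempt and no reset: what is moved stays moved. The work goes in short steps, Python scripts to look and compute and a tool call to move; the robot and the scene stay as the last step left them, time stands still between calls to the robot, and variables do not carry over. Pictures are saved under pics/ and viewed, about 8 in all and at most 12, crops included, and the job is handed in when it is done.

Besides the shell and the picture viewer there is one more tool, called after "Request:" by a JSON object that holds its "api" and its "payload", one argument or row to a line. arm_command: Moves the arm, as the interface text tells. Its arguments: {"type":"object","properties":{"steps":{"type":"array"}},"required":["steps"]}

```bash
mkdir -p pics; cat > h.py <<'E'
import numpy as np, cv2
from plant import env
def grab(n,f=None):
    d=env.get_image(n)
    if f: cv2.imwrite('pics/'+f,d['img'][:,:,::-1])
    return d
def ray(d,u,v):
    f=200/np.tan(np.radians(d['fov_y']/2)); P=np.array(d['pose'])
    r=P[:3,:3]@np.array([(u-d['cx'])/f,(v-d['cy'])/f,1]); return P[:3,3],r
def onz(d,u,v,z):
    o,r=ray(d,u,v); return o+r*(z-o[2])/r[2]
def proj(d,p):
    f=200/np.tan(np.radians(d['fov_y']/2)); P=np.array(d['pose'])
    q=P[:3,:3].T@(np.array(p)-P[:3,3]); return q[0]/q[2]*f+d['cx'],q[1]/q[2]*f+d['cy']
E
python3 - <<'E'
from h import *
for n in('top','side'):
    d=grab(n,n+'0.png'); print(n,d['fov_y'],d['cx'],d['cy'],d['img'].shape,np.round(d['pose'],3).tolist())
s=env.state(); print(s['time'],s['tcp_pos'],np.round(s['tcp_rot'],3).tolist(),s['wrist_force'],s['opening'])
E
```

```text
top 52.47657417703027 320.48999368113846 194.8281019805021 (400, 640, 3) [[-0.07, -0.97, 0.233, 0.333], [-0.998, 0.07, -0.01, 0.013], [-0.006, -0.233, -0.972, 1.135], [0.0, 0.0, 0.0, 1.0]]
side 52.101589972248924 315.5798893112841 195.63797767047305 (400, 640, 3) [[0.957, -0.201, 0.211, 0.365], [-0.291, -0.602, 0.744, -0.783], [-0.022, -0.773, -0.634, 0.749], [0.0, 0.0, 0.0, 1.0]]
0.1 [0.25344928 0.57094226 0.2128951 ] [[0.406, 0.914, -0.0], [0.914, -0.406, -0.001], [-0.001, 0.0, -1.0]] [0.23198553 0.60502568 0.42816892] 0.09411394703069909
```

View pics/top0.png

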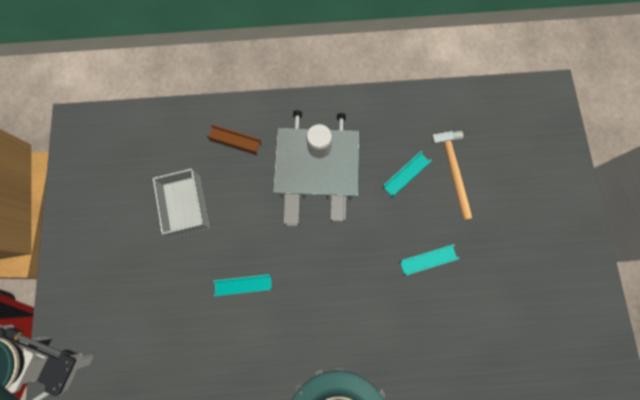

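View pics/side0.png

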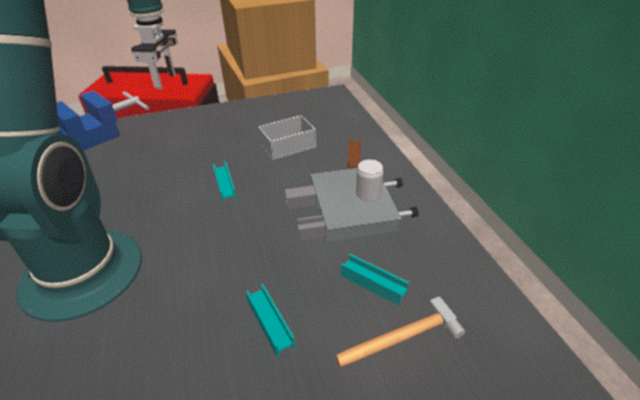

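The top view shows the rack roof at about (278,129) to (358,195), with protruding sections at (291,208) in the left bay and (338,207) in the right. In the side view the near, right-bay piece (300,225) shows a groove. Beam candidates are the grey section at (338,207), the brown one at (235,138), and the turquoise ones at (243,286), (430,260) and (408,174). The grey one fits, since it lies in the bay. I'll confirm it in a crop.

```bash
python3 - <<'E'
from h import *
t=grab('top');s=grab('side')
a=cv2.resize(t['img'][100:235,260:375],None,fx=4.4,fy=4.4,interpolation=cv2.INTER_CUBIC)
b=cv2.resize(s['img'][150:250,275:425],None,fx=4,fy=4,interpolation=cv2.INTER_CUBIC)
cv2.imwrite('pics/ca.png',a[:,:,::-1]);cv2.imwrite('pics/cb.png',b[:,:,::-1])
for p in[(278,129),(359,131),(358,195),(274,193)]: print(np.round(onz(t,*p,.058),4))
E
```

```text
[0.7919 0.1083 0.058 ]
[ 0.7691 -0.1207  0.058 ]
[ 0.5835 -0.1007  0.058 ]
[0.6055 0.1278 0.058 ]
```

View pics/ca.png

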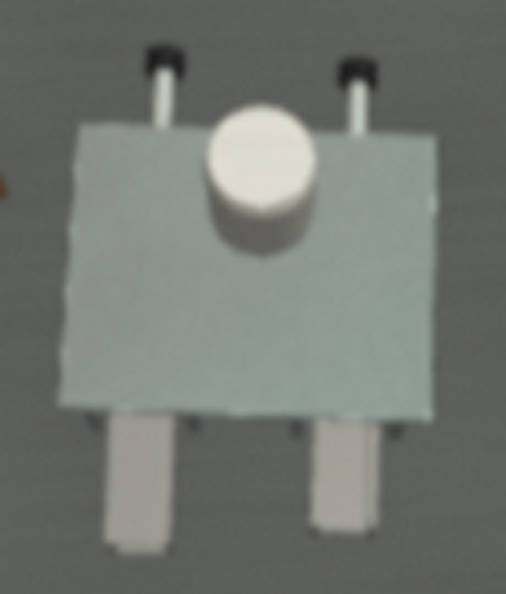

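View pics/cb.png

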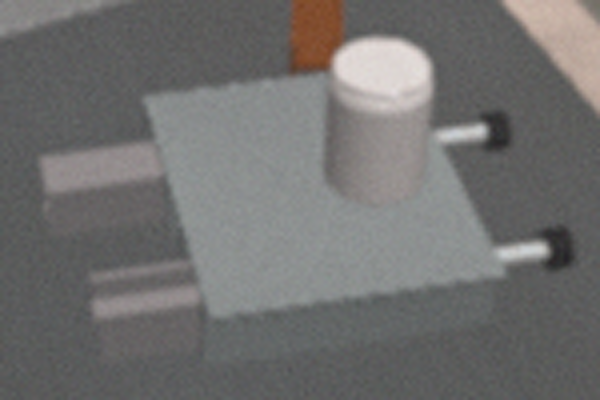

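Confirmed: the left-bay piece is a plain box, so it is the tube (crop front end at about (138,543)). The right-bay piece is grey with a groove along its top, so it is the beam. Next are sub-pixel edges.

```bash
cat > m.py <<'E'
from h import *
def edge(line,lo,hi,thr):  # subpixel first crossing going lo->hi
    st=1 if hi>lo else -1
    for i in range(lo,hi,st):
        a,b=line[i],line[i+st]
        if (a-thr)*(b-thr)<=0 and a!=b: return i+st*(thr-a)/(b-a)
def fit(pts):
    vx,vy,x,y=cv2.fitLine(np.float32([p[:2] for p in pts]),cv2.DIST_HUBER,0,.001,.001).ravel()
    return np.array([x,y]),np.array([vx,vy])*np.sign(vx if abs(vx)>abs(vy) else vy)
E
python3 - <<'E'
from m import *
ds=[grab('top') for _ in range(5)]; d=ds[0]
g=np.mean([x['img'].astype(float).mean(2) for x in ds],0)
np.save('g0.npy',g)
print('bench',g[210,250],'roof',g[170,290],'tube',g[210,291],'beam',g[207,336])
print('row210',np.round(g[210,278:352]).astype(int)); print('col291',np.round(g[186:232,291]).astype(int)); print('col337',np.round(g[186:232,337]).astype(int)); print('col315',np.round(g[186:204,315]).astype(int))
T=(g[210,250]+g[170,290])/2
L=[onz(d,edge(g[r],262,300,T),r,.058) for r in range(138,188)]
R=[onz(d,edge(g[r],372,340,T),r,.058) for r in range(138,188)]
M=[onz(d,c,edge(g[:,c],205,180,T),.058) for c in list(range(302,326))]
for n,p in(('L',L),('R',R),('M',M)):
    o,v=fit(p); print(n,np.round(o,4),'ang',np.degrees(np.arctan2(v[1],v[0])).round(2))
for n,c0,c1,rs in(('tubeL',278,291,range(200,222)),('tubeR',308,291,range(200,222)),('beamL',322,336,range(199,217)),('beamR',354,340,range(199,217))):
    T2=(g[210,250]+g[210,291])/2
    p=[onz(d,edge(g[r],c0,c1,T2),r,.04) for r in rs]
    o,v=fit(p); print(n,np.round(o,4),np.degrees(np.arctan2(v[1],v[0])).round(2))
for n,c in(('tubeF',291),('beamF',335)):
    e=edge(g[:,c],232,210,T2); print(n,e,np.round(onz(d,c,e,.04),4),np.round(onz(d,c,e,0),4))
E
```

```text
bench 94.86666666666667 roof 141.33333333333334 tube 152.13333333333335 beam 158.46666666666667
row210 [ 92  92  92  91  93 103 126 145 151 152 152 152 152 152 152 152 152 152
 153 153 140 111  93  91  91  92  92  92  92  92  93  92  93  93  92  93
  93  93  93  93  93  93  93  94  94  94  93  93  93  94  93  96 116 145
 157 158 158 159 159 159 159 160 160 159 155 149 150 138 111  94  94  94
  95  94]
col291 [145 145 144 144 145 146 143 134 139 148 151 152 151 151 152 151 151 151
 152 152 152 152 152 153 152 152 153 152 152 152 152 153 153 153 153 153
 150 145 139 122 102  93  91  91  91  91]
col337 [149 150 151 151 151 151 150 150 148 145 150 156 157 158 159 158 158 158
 158 158 158 159 158 159 159 159 159 160 159 159 160 160 160 152 131 105
  93  92  92  91  92  93  93  93  93  93]
col315 [148 149 149 149 149 150 153 151 127 101  92  92  92  92  93  93  94  93]
L [0.6931 0.1216] ang -6.32
R [ 0.6689 -0.1089] ang -6.61
M [0.595  0.0155] ang 83.13
tubeL [0.5587 0.1048] -5.55
tubeR [0.5566 0.0647] -5.09
beamL [ 0.557  -0.0238] -6.0
beamR [ 0.5549 -0.065 ] -6.09
tubeF 224.93775100401606 [0.5171 0.0873 0.04  ] [0.5238 0.09   0.    ]
beamF 220.2513440860215 [ 0.5215 -0.0335  0.04  ] [ 0.5284 -0.0351  0.    ]
```

Request:
{"api": "arm_command", "payload": {
  "steps": [
    [0.018,-0.03,0,2.2,1],
    [0.018,-0.03,0,2.2,1],
    [0.018,-0.03,0,2.2,1],
    [0.018,-0.03,0,2.2,1],
    [0.018,-0.03,0,2.2,1],
    [0.018,-0.03,0,2.2,1],
    [0.018,-0.03,0,2.2,1],
    [0.018,-0.03,0,2.2,1]
  ]
}}

```text
time: 1.12
tcp_pos: [0.3982, 0.3297, 0.2136]
tcp_rot: [[0.108, 0.994, 0.0], [0.994, -0.108, 0.0], [0.0, 0.0, -1.0]]
wrist_force: [1.1, -0.2, 0.2]
opening: 0.0943
```

Request:
{"api": "arm_command", "payload": {
  "steps": [
    [0.019,-0.03,0,0,1],
    [0.019,-0.03,0,0,1],
    [0.019,-0.03,0,0,1],
    [0.019,-0.03,0,0,1],
    [0.019,-0.03,0,0,1],
    [0.02,-0.03,0,0,1],
    [0.02,-0.03,0,0,1],
    [0.02,-0.03,0,0,1]
  ]
}}

```text
time: 1.78
tcp_pos: [0.5533, 0.0896, 0.2137]
tcp_rot: [[0.11, 0.994, 0.0], [0.994, -0.11, 0.0], [0.0, 0.0, -1.0]]
wrist_force: [0.3, 1.0, 0.6]
opening: 0.0941
```

Request:
{"api": "arm_command", "payload": {
  "steps": [
    [0,-0.004,-0.03,0,1],
    [0,0,-0.03,0,1],
    [0,0,-0.03,0,1],
    [0,0,-0.03,0,1],
    [0,0,-0.03,0,1],
    [0,0,-0.03,0,1],
    [0,0,-0.015,0,1],
    [0,0,-0.006,0,1]
  ]
}}

```text
time: 2.45
tcp_pos: [0.5512, 0.087, 0.0099]
tcp_rot: [[0.11, 0.994, -0.003], [0.994, -0.11, -0.001], [-0.001, -0.003, -1.0]]
wrist_force: [-0.3, -0.5, 0.7]
opening: 0.0939
```

Request:
{"api": "arm_command", "payload": {
  "steps": [
    [0,0,0,0,-1],
    [0,0,0,0,-1],
    [0,0,0,0,-1],
    [0,0,0,0,-1],
    [0,0,0,0,-1],
    [0,0,0,0,-1],
    [0,0,0,0,-1],
    [0,0,0,0,-1]
  ]
}}

```text
time: 3.12
tcp_pos: [0.5527, 0.0873, 0.0126]
tcp_rot: [[0.11, 0.994, 0.0], [0.994, -0.11, -0.0], [0.0, 0.0, -1.0]]
wrist_force: [-0.6, -0.4, -0.3]
opening: 0.0443
```

Request:
{"api": "arm_command", "payload": {
  "steps": [
    [0,0,0,0,-1],
    [0,0,0,0,-1],
    [0,0,0,0,-1],
    [-0.005,0.0006,0,0,-1],
    [-0.01,0.0012,0,0,-1],
    [-0.01,0.0012,0,0,-1],
    [-0.01,0.0012,0,0,-1],
    [-0.01,0.0012,0,0,-1]
  ]
}}

```text
time: 3.78
tcp_pos: [0.5064, 0.0928, 0.0125]
tcp_rot: [[0.11, 0.994, 0.0], [0.994, -0.11, 0.0], [0.0, 0.0, -1.0]]
wrist_force: [3.4, -0.6, 2.5]
opening: 0.0399
```

Request:
{"api": "arm_command", "payload": {
  "steps": [
    [-0.012,0.0014,0,0,-1],
    [-0.012,0.0014,0,0,-1],
    [-0.012,0.0014,0,0,-1],
    [-0.012,0.0014,0,0,-1],
    [-0.012,0.0014,0,0,-1],
    [-0.012,0.0014,0,0,-1],
    [-0.012,0.0014,0,0,-1],
    [0,0,0,0,-1]
  ]
}}

```text
time: 4.45
tcp_pos: [0.421, 0.1027, 0.0125]
tcp_rot: [[0.109, 0.994, -0.001], [0.994, -0.109, 0.0], [-0.0, -0.001, -1.0]]
wrist_force: [-5.3, 0.2, 6.8]
opening: 0.0398
```

Request:
{"api": "arm_command", "payload": {
  "steps": [
    [0,0,0,0,0.4],
    [0,0,0,0,0.4],
    [0,0,0,0,0.4],
    [0.013,-0.0015,0,0,0.4],
    [0.013,-0.0015,0,0,0.4],
    [0.013,-0.0015,0,0,0.4],
    [0.013,-0.0015,0,0,0.4],
    [0.013,-0.0015,0,0,0.4]
  ]
}}

```text
time: 5.12
tcp_pos: [0.4891, 0.0946, 0.0122]
tcp_rot: [[0.111, 0.994, -0.0], [0.994, -0.111, -0.0], [-0.0, -0.0, -1.0]]
wrist_force: [-1.0, -0.8, -0.5]
opening: 0.0656
```

Request:
{"api": "arm_command", "payload": {
  "steps": [
    [0,0,0,0,-1],
    [0,0,0,0,-1],
    [0,0,0,0,-1],
    [0,0,0,0,-1],
    [0,0,0,0,-1],
    [0,0,0,0,-1],
    [0,0,0,0,-1],
    [0,0,0,0,-1]
  ]
}}

```text
time: 5.78
tcp_pos: [0.4884, 0.095, 0.0124]
tcp_rot: [[0.11, 0.994, -0.0], [0.994, -0.11, -0.0], [-0.0, -0.0, -1.0]]
wrist_force: [0.1, -0.8, -2.9]
opening: 0.0398
```

Request:
{"api": "arm_command", "payload": {
  "steps": [
    [0,0,0.01,0,-1],
    [0,0,0.01,0,-1],
    [0.003,0.025,0,0,-1],
    [0.003,0.027,0,0,-1],
    [0.003,0.027,0,0,-1],
    [0.003,0.026,0,0,-1],
    [0,0,-0.01,0,-1],
    [0,0,-0.0095,0,-1]
  ]
}}

```text
time: 6.45
tcp_pos: [0.501, 0.2016, 0.0137]
tcp_rot: [[0.108, 0.994, 0.002], [0.994, -0.108, 0.001], [0.001, 0.002, -1.0]]
wrist_force: [0.6, -2.0, -3.6]
opening: 0.04
```

Request:
{"api": "arm_command", "payload": {
  "steps": [
    [0,0,0,0,-1],
    [0,0,0,0,1],
    [0,0,0,0,1],
    [0,0,0,0,1],
    [0,0,0,0,1],
    [0,0,0.02,0,1],
    [0,0,0.03,0,1],
    [0,0,0.03,0,1]
  ]
}}

```text
time: 7.12
tcp_pos: [0.5001, 0.1992, 0.0936]
tcp_rot: [[0.111, 0.994, -0.001], [0.994, -0.111, -0.001], [-0.001, -0.001, -1.0]]
wrist_force: [0.8, -0.2, 0.3]
opening: 0.0833
```

Request:
{"api": "arm_command", "payload": {
  "steps": [
    [0.006,-0.03,0,0,1],
    [0.006,-0.03,0,0,1],
    [0.006,-0.03,0,0,1],
    [0.006,-0.03,0,0,1],
    [0.006,-0.03,0,0,1],
    [0.006,-0.03,0,0,1],
    [0.006,-0.03,0,0,1],
    [0.006,-0.034,0,0,1]
  ]
}}

```text
time: 7.78
tcp_pos: [0.5486, -0.0452, 0.0932]
tcp_rot: [[0.11, 0.994, 0.0], [0.994, -0.11, 0.0], [0.0, 0.0, -1.0]]
wrist_force: [1.1, 0.1, 0.1]
opening: 0.094
```

```bash
python3 - <<'E'
from h import *
s=env.state();print(s['time'],s['tcp_pos'],s['wrist_force'])
d=grab('top'); cv2.imwrite('pics/t1.png',cv2.resize(d['img'][100:330,160:420],None,fx=2.4,fy=2.4)[:,:,::-1])
E
```

```text
7.7833 [ 0.54861307 -0.04522824  0.09318492] [1.0626514  0.05223111 0.1001389 ]
```

View pics/t1.png

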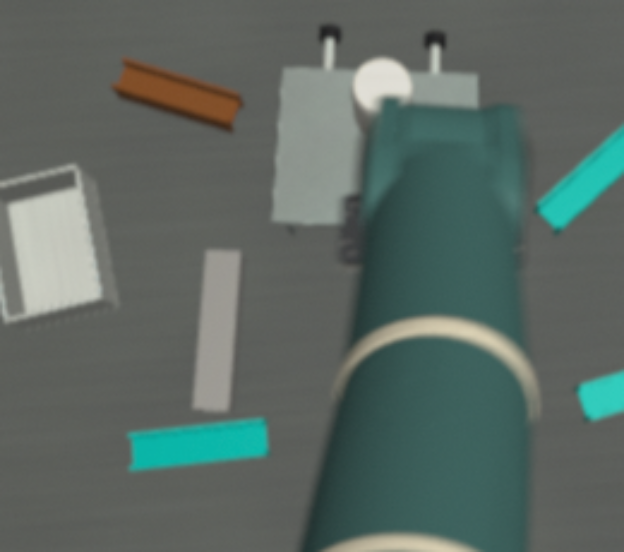

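The tube is parked at crop (217,330), clear of the turquoise piece. Now I'll grip the beam and pull it out.

Request:
{"api": "arm_command", "payload": {
  "steps": [
    [0,0.001,-0.03,0,1],
    [0,0,-0.03,0,1],
    [0,0,-0.015,0,1],
    [0,0,-0.006,0,1],
    [0,0,0,0,-1],
    [0,0,0,0,-1],
    [0,0,0,0,-1],
    [0,0,0,0,-1]
  ]
}}

```text
time: 8.5
tcp_pos: [0.5493, -0.0431, 0.0131]
tcp_rot: [[0.11, 0.994, 0.002], [0.994, -0.11, -0.0], [0.0, 0.002, -1.0]]
wrist_force: [0.1, -0.2, -0.5]
opening: 0.0709
```

Request:
{"api": "arm_command", "payload": {
  "steps": [
    [0,0,0,0,-1],
    [0,0,0,0,-1],
    [0,0,0,0,-1],
    [0,0,0,0,-1],
    [0,0,0,0,-1],
    [0,0,0,0,-1],
    [0,0,0,0,-1],
    [0,0,0,0,-1]
  ]
}}

```text
time: 9.17
tcp_pos: [0.5486, -0.043, 0.012]
tcp_rot: [[0.11, 0.994, 0.0], [0.994, -0.11, -0.0], [-0.0, 0.0, -1.0]]
wrist_force: [-1.1, 0.5, 4.4]
opening: 0.0399
```

Request:
{"api": "arm_command", "payload": {
  "steps": [
    [-0.005,0.0006,0,0,-1],
    [-0.01,0.0012,0,0,-1],
    [-0.015,0.0017,0,0,-1],
    [-0.015,0.0017,0,0,-1],
    [-0.015,0.0017,0,0,-1],
    [-0.015,0.0017,0,0,-1],
    [-0.015,0.0017,0,0,-1],
    [-0.01,0.0012,0,0,-1]
  ]
}}

```text
time: 9.83
tcp_pos: [0.4469, -0.0314, 0.012]
tcp_rot: [[0.11, 0.994, 0.0], [0.994, -0.11, -0.0], [-0.0, 0.0, -1.0]]
wrist_force: [1.6, -0.9, -1.0]
opening: 0.0399
```

Request:
{"api": "arm_command", "payload": {
  "steps": [
    [-0.01,0.0012,0,0,-1],
    [0,0,0,0,0.4],
    [0,0,0,0,0.4],
    [0,0,0,0,0.4],
    [0.013,-0.0015,0,0,0.4],
    [0.013,-0.0015,0,0,0.4],
    [0.013,-0.0015,0,0,0.4],
    [0.013,-0.0015,0,0,0.4]
  ]
}}

```text
time: 10.5
tcp_pos: [0.4916, -0.0365, 0.0118]
tcp_rot: [[0.11, 0.994, -0.0], [0.994, -0.11, -0.0], [-0.0, 0.0, -1.0]]
wrist_force: [0.5, 0.9, 0.1]
opening: 0.0661
```

Request:
{"api": "arm_command", "payload": {
  "steps": [
    [0,0,0,0,-1],
    [0,0,0,0,-1],
    [0,0,0,0,-1],
    [0,0,0,0,-1],
    [0,0,0,0,-1],
    [0,0,0,0,-1],
    [0,0,0,0,-1],
    [0,0,0,0,-1]
  ]
}}

```text
time: 11.17
tcp_pos: [0.4904, -0.0364, 0.0119]
tcp_rot: [[0.11, 0.994, -0.0], [0.994, -0.11, -0.0], [-0.0, -0.0, -1.0]]
wrist_force: [0.8, -0.1, -2.2]
opening: 0.04
```

Request:
{"api": "arm_command", "payload": {
  "steps": [
    [0,0,0.01,0,-1],
    [0.003,0.025,0.005,0,-1],
    [0.003,0.026,0,0,-1],
    [0.003,0.026,0,0,-1],
    [0.003,0.026,0,0,-1],
    [0.003,0.026,0,-0.3,-1],
    [0,0,-0.01,0,-1],
    [0,0,-0.0045,0,-1]
  ]
}}

```text
time: 11.83
tcp_pos: [0.5055, 0.094, 0.0124]
tcp_rot: [[0.113, 0.994, 0.0], [0.994, -0.113, 0.0], [0.0, 0.0, -1.0]]
wrist_force: [0.2, -1.3, -3.3]
opening: 0.0399
```

```bash
python3 - <<'E'
from h import *
s=env.state();print(s['time'],s['tcp_pos'],s['wrist_force'])
d=grab('side'); cv2.imwrite('pics/s1.png',cv2.resize(d['img'][130:260,230:430],None,fx=3.5,fy=3.5)[:,:,::-1])
E
```

```text
11.8333 [0.50550424 0.09403828 0.01236702] [ 0.23430763 -1.28075069 -3.32250321]
```

View pics/s1.png

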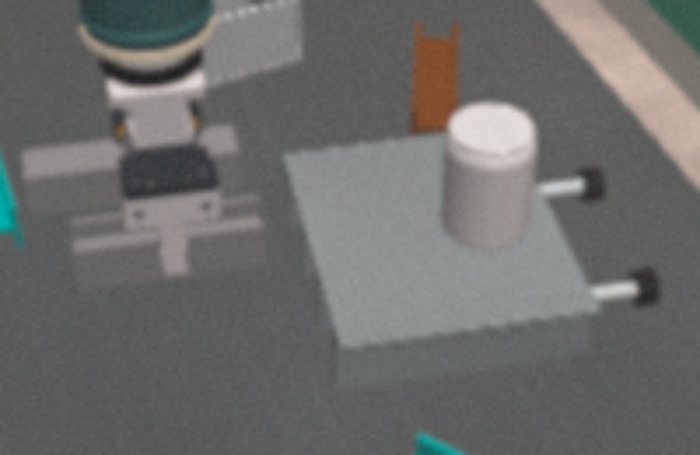

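The beam is held at mid-length on the bench at crop (170,245), in line with the left bay. I'll insert it.

Request:
{"api": "arm_command", "payload": {
  "steps": [
    [0.01,-0.0022,0,0,-1],
    [0.012,-0.0024,0,0,-1],
    [0.012,-0.0014,0,0,-1],
    [0.012,-0.0014,0,0,-1],
    [0.012,-0.0014,0,0,-1],
    [0.01,-0.0011,0,0,-1],
    [0.007,-0.0008,0,0,-1],
    [0,0,0,0,-1]
  ]
}}

```text
time: 12.55
tcp_pos: [0.582, 0.0808, 0.0126]
tcp_rot: [[0.117, 0.993, 0.001], [0.993, -0.117, -0.0], [-0.0, 0.001, -1.0]]
wrist_force: [-0.3, 0.6, -1.9]
opening: 0.0397
```

Request:
{"api": "arm_command", "payload": {
  "steps": [
    [0,0,0,0,1],
    [0,0,0,0,1],
    [0,0,0,0,1],
    [0,0,0,0,1],
    [0,0,0.02,0,1],
    [0,0,0.025,0,0],
    [-0.02,0.002,0.01,0,-1],
    [-0.03,0.0035,0,0,-1]
  ]
}}

```text
time: 13.22
tcp_pos: [0.5327, 0.0873, 0.0697]
tcp_rot: [[0.116, 0.993, 0.005], [0.993, -0.116, 0.001], [0.001, 0.005, -1.0]]
wrist_force: [-0.1, 0.3, -0.6]
opening: 0.0568
```

Request:
{"api": "arm_command", "payload": {
  "steps": [
    [-0.02,0.0023,0,0,-1],
    [-0.022,0.0025,0,0,-1],
    [0,0,-0.02,0,-1],
    [0,0,-0.02,0,-1],
    [0,0,-0.013,0,-1],
    [0,0,0,0,-1],
    [0,0,0,0,-1],
    [0,0,0,0,-1]
  ]
}}

```text
time: 13.88
tcp_pos: [0.4889, 0.0923, 0.0152]
tcp_rot: [[0.116, 0.993, 0.001], [0.993, -0.116, 0.0], [0.0, 0.001, -1.0]]
wrist_force: [-0.0, 0.5, 0.2]
opening: 0.003
```

```bash
python3 - <<'E'
from h import *
s=env.state();print(s['time'],s['tcp_pos'],s['wrist_force'],s['opening'])
d=grab('side'); cv2.imwrite('pics/s2.png',cv2.resize(d['img'][130:260,230:430],None,fx=3.5,fy=3.5)[:,:,::-1])
E
```

```text
13.8833 [0.48893636 0.09226372 0.01519026] [-0.00204252  0.51705532  0.24501816] 0.0029662348834935204
```

View pics/s2.png

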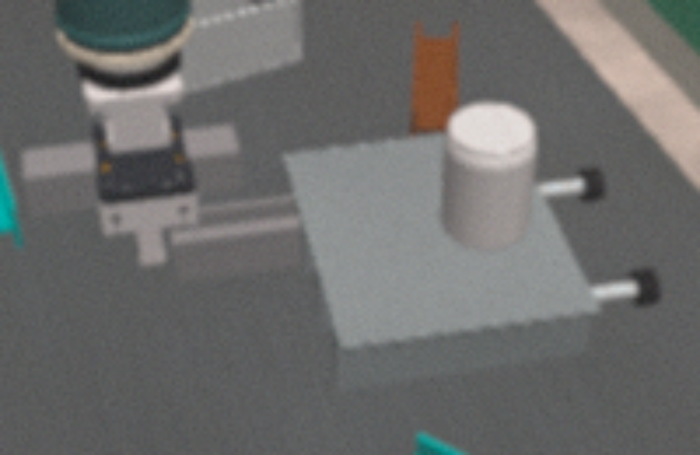

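The closed fingers stand just in front of the beam's end at crop (152,245). I'll push the beam to about 9 mm short of the nearest possible stop position.

Request:
{"api": "arm_command", "payload": {
  "steps": [
    [0.005,-0.0006,0,0,-1],
    [0.005,-0.0006,0,0,-1],
    [0.005,-0.0006,0,0,-1],
    [0.008,-0.0009,0,0,-1],
    [0.008,-0.0009,0,0,-1],
    [0.008,-0.0009,0,0,-1],
    [0.008,-0.0009,0,0,-1],
    [0.004,-0.0005,0,0,-1]
  ]
}}

```text
time: 14.6
tcp_pos: [0.541, 0.086, 0.0144]
tcp_rot: [[0.116, 0.993, 0.001], [0.993, -0.116, -0.0], [-0.0, 0.001, -1.0]]
wrist_force: [-3.9, 0.8, 3.0]
opening: 0.0003
```

Request:
{"api": "arm_command", "payload": {
  "steps": [
    [0.001,-0.0001,0,0,-1],
    [0.001,-0.0001,0,0,-1],
    [0.001,-0.0001,0,0,-1]
  ]
}}

```text
time: 14.85
tcp_pos: [0.5422, 0.086, 0.0143]
tcp_rot: [[0.116, 0.993, -0.001], [0.993, -0.116, -0.0], [-0.0, -0.001, -1.0]]
wrist_force: [-1.6, -0.4, 1.1]
opening: 0.0004
```

Request:
{"api": "arm_command", "payload": {
  "steps": [
    [0.001,-0.0001,0,0,-1],
    [0.001,-0.0001,0,0,-1],
    [0.001,-0.0001,0,0,-1],
    [0.001,-0.0001,0,0,-1]
  ]
}}

```text
time: 15.18
tcp_pos: [0.5466, 0.0857, 0.0144]
tcp_rot: [[0.115, 0.993, 0.0], [0.993, -0.115, -0.0], [-0.0, 0.0, -1.0]]
wrist_force: [-1.8, -0.4, -0.6]
opening: 0.0003
```

Request:
{"api": "arm_command", "payload": {
  "steps": [
    [0.001,-0.0001,0,0,-1],
    [0.001,-0.0001,0,0,-1],
    [0.001,-0.0001,0,0,-1]
  ]
}}

```text
time: 15.43
tcp_pos: [0.5497, 0.0853, 0.0144]
tcp_rot: [[0.116, 0.993, 0.0], [0.993, -0.116, -0.0], [-0.0, 0.0, -1.0]]
wrist_force: [-1.0, 0.2, -0.3]
opening: 0.0001
```

Request:
{"api": "arm_command", "payload": {
  "steps": [
    [0.001,-0.0001,0,0,-1],
    [0.001,-0.0001,0,0,-1],
    [0.001,-0.0001,0,0,-1]
  ]
}}

```text
time: 15.68
tcp_pos: [0.5526, 0.085, 0.0144]
tcp_rot: [[0.116, 0.993, -0.0], [0.993, -0.116, -0.0], [-0.0, -0.0, -1.0]]
wrist_force: [-1.5, 0.8, -0.1]
opening: 0.0004
```

Request:
{"api": "arm_command", "payload": {
  "steps": [
    [0.001,-0.0001,0,0,-1],
    [0.001,-0.0001,0,0,-1],
    [0.001,-0.0001,0,0,-1]
  ]
}}

```text
time: 15.93
tcp_pos: [0.5557, 0.0847, 0.0144]
tcp_rot: [[0.116, 0.993, 0.0], [0.993, -0.116, -0.0], [-0.0, 0.0, -1.0]]
wrist_force: [-1.2, 0.1, -0.1]
opening: 0.0006
```

Request:
{"api": "arm_command", "payload": {
  "steps": [
    [0.001,-0.0001,0,0,-1],
    [0.001,-0.0001,0,0,-1],
    [0.001,-0.0001,0,0,-1]
  ]
}}

```text
time: 16.18
tcp_pos: [0.5587, 0.0844, 0.0144]
tcp_rot: [[0.116, 0.993, 0.0], [0.993, -0.116, -0.0], [-0.0, 0.0, -1.0]]
wrist_force: [-1.4, -0.1, 0.5]
opening: 0.0005
```

Request:
{"api": "arm_command", "payload": {
  "steps": [
    [0.001,-0.0001,0,0,-1],
    [0.001,-0.0001,0,0,-1],
    [0.001,-0.0001,0,0,-1]
  ]
}}

```text
time: 16.43
tcp_pos: [0.5617, 0.0841, 0.0144]
tcp_rot: [[0.116, 0.993, 0.0], [0.993, -0.116, -0.0], [-0.0, 0.0, -1.0]]
wrist_force: [-2.1, 0.1, 0.4]
opening: 0.0007
```

Request:
{"api": "arm_command", "payload": {
  "steps": [
    [0.001,-0.0001,0,0,-1],
    [0.001,-0.0001,0,0,-1],
    [0.001,-0.0001,0,0,-1]
  ]
}}

```text
time: 16.68
tcp_pos: [0.5647, 0.0838, 0.0144]
tcp_rot: [[0.116, 0.993, 0.0], [0.993, -0.116, -0.0], [-0.0, 0.0, -1.0]]
wrist_force: [-2.0, 0.8, 0.2]
opening: 0.0003
```

Request:
{"api": "arm_command", "payload": {
  "steps": [
    [0.001,-0.0001,0,0,-1],
    [0.001,-0.0001,0,0,-1],
    [0.001,-0.0001,0,0,-1]
  ]
}}

```text
time: 16.93
tcp_pos: [0.5677, 0.0835, 0.0144]
tcp_rot: [[0.116, 0.993, 0.0], [0.993, -0.116, -0.0], [-0.0, 0.0, -1.0]]
wrist_force: [-1.5, -0.3, -0.0]
opening: 0.0003
```

Request:
{"api": "arm_command", "payload": {
  "steps": [
    [0.001,-0.0001,0,0,-1],
    [0.001,-0.0001,0,0,-1],
    [0.001,-0.0001,0,0,-1]
  ]
}}

```text
time: 17.18
tcp_pos: [0.5707, 0.0832, 0.0144]
tcp_rot: [[0.116, 0.993, 0.0], [0.993, -0.116, -0.0], [-0.0, 0.0, -1.0]]
wrist_force: [-2.5, 0.5, 0.8]
opening: 0.0005
```

Request:
{"api": "arm_command", "payload": {
  "steps": [
    [0.001,-0.0001,0,0,-1],
    [0.001,-0.0001,0,0,-1],
    [0.001,-0.0001,0,0,-1]
  ]
}}

```text
time: 17.43
tcp_pos: [0.5737, 0.0829, 0.0144]
tcp_rot: [[0.116, 0.993, -0.0], [0.993, -0.116, -0.0], [-0.0, -0.0, -1.0]]
wrist_force: [-2.0, 0.1, 0.7]
opening: 0.0004
```

Request:
{"api": "arm_command", "payload": {
  "steps": [
    [0.001,-0.0001,0,0,-1],
    [0.001,-0.0001,0,0,-1],
    [0.001,-0.0001,0,0,-1]
  ]
}}

```text
time: 17.68
tcp_pos: [0.5766, 0.0826, 0.0144]
tcp_rot: [[0.116, 0.993, -0.0], [0.993, -0.116, -0.0], [-0.0, -0.0, -1.0]]
wrist_force: [-2.3, 0.4, 0.0]
opening: 0.0004
```

Request:
{"api": "arm_command", "payload": {
  "steps": [
    [0.001,-0.0001,0,0,-1],
    [0.001,-0.0001,0,0,-1],
    [0.001,-0.0001,0,0,-1]
  ]
}}

```text
time: 17.93
tcp_pos: [0.5797, 0.0823, 0.0144]
tcp_rot: [[0.116, 0.993, 0.0], [0.993, -0.116, -0.0], [-0.0, 0.0, -1.0]]
wrist_force: [-2.5, 0.8, 1.0]
opening: 0.0004
```

Request:
{"api": "arm_command", "payload": {
  "steps": [
    [0.001,-0.0001,0,0,-1],
    [0.001,-0.0001,0,0,-1]
  ]
}}

```text
time: 18.1
tcp_pos: [0.5817, 0.0821, 0.0144]
tcp_rot: [[0.116, 0.993, 0.0], [0.993, -0.116, -0.0], [-0.0, 0.0, -1.0]]
wrist_force: [-1.7, 0.8, 0.5]
opening: 0.0003
```

```bash
python3 - <<'E'
from h import *
d=grab('side'); a=cv2.imread('pics/side0.png')[:,:,::-1].astype(float).mean(2); b=d['img'].astype(float).mean(2)
for n,(r0,r1,c0,c1) in dict(left=(174,194,384,410),right=(202,222,396,425)).items():
    for im in(a,b):
        m=im[r0:r1,c0:c1]<45; y,x=np.nonzero(m); print(n,m.sum(),x.mean()+c0,y.mean()+r0)
cv2.imwrite('pics/s3.png',cv2.resize(d['img'][130:260,230:430],None,fx=3.5,fy=3.5)[:,:,::-1])
E
```

```text
left 4 399.0 184.75
left 1 397.0 186.0
right 9 414.44444444444446 213.55555555555554
right 8 414.5 213.875
```

View pics/s3.png

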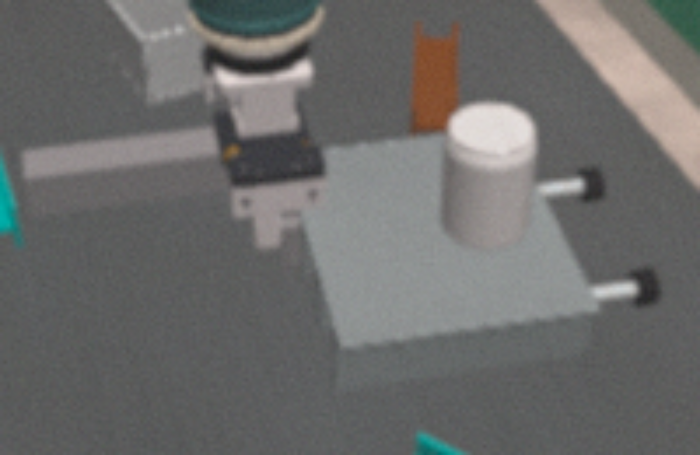

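The left knob is still at crop (592,185), where it was before, and a short end of the beam still shows at (290,240). I'll continue.

Request:
{"api": "arm_command", "payload": {
  "steps": [
    [0.001,-0.0001,0,0,-1],
    [0.001,-0.0001,0,0,-1]
  ]
}}

```text
time: 18.32
tcp_pos: [0.582, 0.082, 0.0143]
tcp_rot: [[0.115, 0.993, -0.003], [0.993, -0.115, 0.0], [-0.0, -0.003, -1.0]]
wrist_force: [-19.6, 1.2, 16.3]
opening: 0.0005
```

Request:
{"api": "arm_command", "payload": {
  "steps": [
    [-0.003,0.0003,0,0,-1],
    [-0.02,0.0023,0,0,-1],
    [-0.02,0.0023,0.02,0,0],
    [0,0,0.03,0,1],
    [0,0,0.03,0,1],
    [0,0,0,0,1]
  ]
}}

```text
time: 18.82
tcp_pos: [0.5433, 0.0872, 0.0996]
tcp_rot: [[0.116, 0.993, 0.007], [0.993, -0.116, 0.002], [0.003, 0.007, -1.0]]
wrist_force: [1.8, -0.4, 0.7]
opening: 0.0237
```

```bash
cat > k.py <<'E'
from m import *
def knobs(pic):
    for n,r0,r1,c0,c1 in(('left',172,196,386,412),('right',200,224,398,427)):
        m=(pic[r0:r1,c0:c1].astype(float).mean(2)); w=np.clip(75-m,0,None); y,x=np.mgrid[r0:r1,c0:c1]
        print(n,w.sum().round(),(w*x).sum()/w.sum(),(w*y).sum()/w.sum())
E
python3 - <<'E'
from k import *
knobs(cv2.imread('pics/side0.png')); d=grab('side'); knobs(d['img'])
t=grab('top','t2.png'); g=t['img'].astype(float).mean(2)
# parked tube at z=.04
s=env.state();print(s['time'],s['tcp_pos'],s['opening'])
m=((g>130)&(np.abs(np.ptp(t['img'].astype(int),axis=2))<25)).astype(np.uint8)[195:285,225:272]
n,l,st,c=cv2.connectedComponentsWithStats(m)
for i in range(1,n):
    if st[i,4]>300:
        y,x=np.nonzero(l==i); q=np.float32([onz(t,a+225,b+195,.04)[:2]*1000 for a,b in zip(x,y)])
        print(st[i],cv2.minAreaRect(q),q.mean(0))
E
```

```text
left 968.0 399.01515151515156 182.5709366391185
right 1405.0 414.31442809682017 211.90080683436167
left 921.0 399.0673181324647 182.6431415128484
right 1317.0 414.34944331983803 211.85905870445342
18.9167 [0.5415127  0.08705145 0.09562622] 0.03135089688675079
```

Request:
{"api": "arm_command", "payload": {
  "steps": [
    [-0.01,0.028,0,0.2,1],
    [-0.01,0.028,0,0.2,1],
    [-0.01,0.028,0,0,1],
    [-0.0115,0.028,0,0,1],
    [0,0,0,0,1],
    [0,0,-0.03,0,1],
    [0,0,-0.03,0,1],
    [0,0,-0.023,0,1]
  ]
}}

```text
time: 19.58
tcp_pos: [0.4983, 0.1985, 0.0089]
tcp_rot: [[0.108, 0.994, -0.001], [0.994, -0.108, -0.001], [-0.001, -0.001, -1.0]]
wrist_force: [0.3, -0.0, 1.0]
opening: 0.0847
```

Request:
{"api": "arm_command", "payload": {
  "steps": [
    [0,0,0,0,-1],
    [0,0,0,0,-1],
    [0,0,0,0,-1],
    [0,0,0,0,-1],
    [0,0,0,0,-1],
    [0,0,0,0,-1],
    [0,0,0,0,-1],
    [0,0,0,0,-1]
  ]
}}

```text
time: 20.25
tcp_pos: [0.4991, 0.1989, 0.0115]
tcp_rot: [[0.109, 0.994, 0.0], [0.994, -0.109, 0.0], [0.0, 0.0, -1.0]]
wrist_force: [-0.2, -0.5, -0.9]
opening: 0.04
```

Request:
{"api": "arm_command", "payload": {
  "steps": [
    [0,0,0,0,-1],
    [0,0,0,0,-1],
    [0,0,0,0,-1],
    [0,0,0,0,-1]
  ]
}}

```text
time: 20.58
tcp_pos: [0.4991, 0.1989, 0.0115]
tcp_rot: [[0.109, 0.994, 0.0], [0.994, -0.109, 0.0], [0.0, 0.0, -1.0]]
wrist_force: [-0.9, 0.8, 0.1]
opening: 0.0399
```

Request:
{"api": "arm_command", "payload": {
  "steps": [
    [0,0,0.02,0,-1],
    [-0.015,-0.005,0.03,0,-1],
    [-0.015,-0.03,0,0,-1],
    [0,-0.035,0,0,-1],
    [0,-0.035,0,0,-1],
    [0,-0.035,0,-0.3,-1],
    [0,-0.035,0,0,-1],
    [0,-0.03,0,0,-1]
  ]
}}

```text
time: 21.25
tcp_pos: [0.4685, -0.0085, 0.0615]
tcp_rot: [[0.115, 0.993, -0.0], [0.993, -0.115, -0.0], [-0.0, -0.0, -1.0]]
wrist_force: [1.7, 0.6, -2.4]
opening: 0.0398
```

Request:
{"api": "arm_command", "payload": {
  "steps": [
    [0,-0.02,0,0,-1],
    [0.007,-0.01,0,0,-1],
    [0.007,0,0,0,-1],
    [0,0,-0.02,0,-1],
    [0,0,-0.02,0,-1],
    [0,0,-0.007,0,-1],
    [0,0,-0.0025,0,-1],
    [0,0,0,0,-1]
  ]
}}

```text
time: 21.92
tcp_pos: [0.4831, -0.0351, 0.0119]
tcp_rot: [[0.113, 0.994, -0.001], [0.994, -0.113, 0.0], [0.0, -0.001, -1.0]]
wrist_force: [-0.2, 0.6, -1.9]
opening: 0.0392
```

```bash
python3 - <<'E'
from h import *
s=env.state();print(s['time'],s['tcp_pos'],s['wrist_force'])
d=grab('side'); cv2.imwrite('pics/s4.png',cv2.resize(d['img'][130:260,230:430],None,fx=3.5,fy=3.5)[:,:,::-1])
E
```

```text
21.9167 [ 0.48314509 -0.03514922  0.01188651] [-0.19227597  0.56119556 -1.90636586]
```

View pics/s4.png

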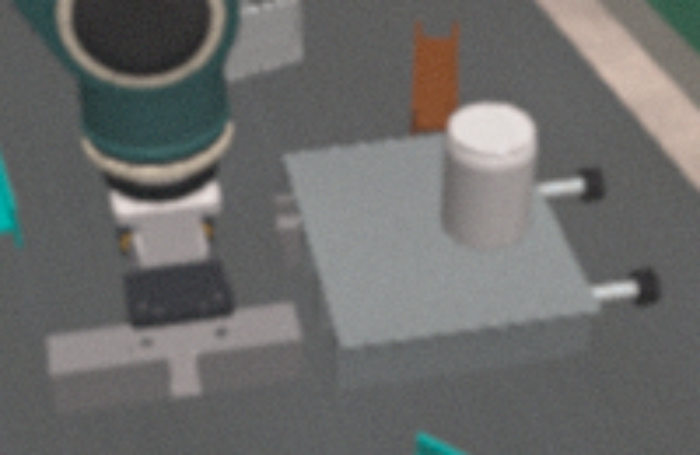

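The tube lies flat in line with the right bay, its tip at crop (300,315). The beam's end shows at the left bay mouth. I'll insert the tube.

Request:
{"api": "arm_command", "payload": {
  "steps": [
    [0.009,-0.001,0,0,-1],
    [0.012,-0.0014,0,0,-1],
    [0.012,-0.0014,0,0,-1],
    [0.012,-0.0014,0,0,-1],
    [0.012,-0.0014,0,0,-1],
    [0.012,-0.0014,0,0,-1],
    [0.01,-0.0012,0,0,-1],
    [0.005,-0.0006,0,0,-1]
  ]
}}

```text
time: 22.63
tcp_pos: [0.569, -0.0458, 0.0123]
tcp_rot: [[0.113, 0.994, 0.001], [0.994, -0.113, -0.0], [-0.0, 0.001, -1.0]]
wrist_force: [0.5, -0.9, -2.7]
opening: 0.0398
```

Request:
{"api": "arm_command", "payload": {
  "steps": [
    [0,0,0,0,1],
    [0,0,0,0,1],
    [0,0,0,0,1],
    [0,0,0,0,1],
    [0,0,0.025,0,1],
    [0,0,0.03,0,0],
    [-0.025,0.0029,0,0,-1],
    [-0.03,0.0035,0,0,-1]
  ]
}}

```text
time: 23.3
tcp_pos: [0.5131, -0.0396, 0.0683]
tcp_rot: [[0.114, 0.993, 0.004], [0.993, -0.114, -0.0], [0.0, 0.004, -1.0]]
wrist_force: [0.4, 0.7, -0.7]
opening: 0.0566
```

Request:
{"api": "arm_command", "payload": {
  "steps": [
    [-0.03,0.0035,0,0,-1],
    [-0.021,0.0024,0,0,-1],
    [0,0,0,0,-1],
    [0,0,-0.03,0,-1],
    [0,0,-0.02,0,-1],
    [0,0,-0.006,0,-1],
    [0,0,0,0,-1],
    [0,0,0,0,-1]
  ]
}}

```text
time: 23.97
tcp_pos: [0.4613, -0.0338, 0.0114]
tcp_rot: [[0.114, 0.993, -0.0], [0.993, -0.114, -0.0], [-0.0, -0.0, -1.0]]
wrist_force: [0.2, 0.4, 0.4]
opening: 0.003
```

Request:
{"api": "arm_command", "payload": {
  "steps": [
    [0.004,-0.0005,0,0,-1],
    [0.004,-0.0005,0,0,-1],
    [0.004,-0.0005,0,0,-1],
    [0.006,-0.0007,0,0,-1],
    [0.007,-0.0008,0,0,-1],
    [0.007,-0.0008,0,0,-1],
    [0.006,-0.0007,0,0,-1],
    [0.002,-0.0002,0,0,-1]
  ]
}}

```text
time: 24.63
tcp_pos: [0.5023, -0.0385, 0.011]
tcp_rot: [[0.114, 0.994, 0.001], [0.994, -0.114, -0.0], [-0.0, 0.001, -1.0]]
wrist_force: [-4.3, 0.5, 3.9]
opening: 0.0004
```

Request:
{"api": "arm_command", "payload": {
  "steps": [
    [0.001,-0.0001,0,0,-1],
    [0.001,-0.0001,0,0,-1],
    [0,0,0,0,-1]
  ]
}}

```text
time: 24.88
tcp_pos: [0.5031, -0.0386, 0.0109]
tcp_rot: [[0.114, 0.993, 0.0], [0.993, -0.114, -0.0], [-0.0, 0.0, -1.0]]
wrist_force: [-1.3, -0.4, -1.3]
opening: 0.0006
```

Stiffness is about 10 N/mm. To be gentle, I'll predict the right stop from the knob offset between the bays, since the left stop is now known at about 137.6 mm.

```bash
python3 - <<'E'
from k import *
d=grab('side');th=np.radians(-6.6);u=np.array([np.cos(th),np.sin(th)])
v=np.array([-u[1],u[0]]);o=np.array([.595,.0163])
for z in(.01,.02,.03):
    for p in((399.04,182.6),(414.33,211.88)):
        q=onz(d,*p,z)[:2]-o; print('side',z,(q@u*1000).round(1),(q@v*1000).round(1))
t=grab('top'); g=cv2.imread('pics/top0.png').astype(float).mean(2)
for c0,c1 in((290,305),(334,349)):
    w=np.clip(70-g[104:126,c0:c1],0,None); y,x=np.mgrid[104:126,c0:c1]
    for z in (.01,.02,.03):
        q=onz(t,(w*x).sum()/w.sum(),(w*y).sum()/w.sum(),z)[:2]-o; print('top',z,(q@u*1000).round(1),(q@v*1000).round(1))
E
```

```text
side 0.01 259.7 78.1
side 0.01 256.8 -53.4
side 0.02 254.4 66.0
side 0.02 251.5 -63.8
side 0.03 249.0 53.8
side 0.03 246.2 -74.2
top 0.01 258.2 67.5
top 0.02 253.6 66.6
top 0.03 249.0 65.7
top 0.01 255.1 -63.9
top 0.02 250.5 -63.7
top 0.03 245.9 -63.4
```

Request:
{"api": "arm_command", "payload": {
  "steps": [
    [0.002,-0.0002,0,0,-1],
    [0.002,-0.0003,0,0,-1],
    [0.002,-0.0002,0,0,-1],
    [0.002,-0.0002,0,0,-1],
    [0.002,-0.0003,0,0,-1],
    [0.002,-0.0002,0,0,-1]
  ]
}}

```text
time: 25.48
tcp_pos: [0.5151, -0.04, 0.0109]
tcp_rot: [[0.114, 0.993, -0.0], [0.993, -0.114, -0.0], [-0.0, -0.0, -1.0]]
wrist_force: [-3.1, 1.0, 3.7]
opening: 0.0002
```

Request:
{"api": "arm_command", "payload": {
  "steps": [
    [0.002,-0.0002,0,0,-1],
    [0.002,-0.0003,0,0,-1],
    [0.002,-0.0002,0,0,-1],
    [0.002,-0.0002,0,0,-1],
    [0.002,-0.0003,0,0,-1],
    [0.001,-0.0001,0,0,-1]
  ]
}}

```text
time: 25.98
tcp_pos: [0.5264, -0.0413, 0.0109]
tcp_rot: [[0.114, 0.994, 0.0], [0.994, -0.114, -0.0], [-0.0, 0.0, -1.0]]
wrist_force: [-3.5, 0.1, 1.2]
opening: 0.0004
```

Request:
{"api": "arm_command", "payload": {
  "steps": [
    [0.001,-0.0001,0,0,-1],
    [0.001,-0.0001,0,0,-1]
  ]
}}

```text
time: 26.15
tcp_pos: [0.528, -0.0415, 0.0109]
tcp_rot: [[0.114, 0.993, -0.0], [0.993, -0.114, -0.0], [-0.0, -0.0, -1.0]]
wrist_force: [-4.8, 0.7, 4.5]
opening: 0.0005
```

Request:
{"api": "arm_command", "payload": {
  "steps": [
    [0.0005,0,0,0,-1],
    [0.0005,-0.0001,0,0,-1],
    [0.0005,-0.0001,0,0,-1]
  ]
}}

```text
time: 26.4
tcp_pos: [0.5296, -0.0416, 0.0109]
tcp_rot: [[0.114, 0.994, 0.0], [0.994, -0.114, -0.0], [-0.0, 0.0, -1.0]]
wrist_force: [-4.6, 1.2, 2.9]
opening: 0.0007
```

Request:
{"api": "arm_command", "payload": {
  "steps": [
    [0.0005,0,0,0,-1],
    [0.0005,-0.0001,0,0,-1],
    [0.0005,-0.0001,0,0,-1]
  ]
}}

```text
time: 26.65
tcp_pos: [0.5311, -0.0419, 0.0109]
tcp_rot: [[0.114, 0.994, 0.0], [0.994, -0.114, -0.0], [-0.0, 0.0, -1.0]]
wrist_force: [-3.1, 0.7, 2.1]
opening: 0.0004
```

Request:
{"api": "arm_command", "payload": {
  "steps": [
    [0.0005,0,0,0,-1],
    [0.0005,-0.0001,0,0,-1],
    [0.0005,-0.0001,0,0,-1]
  ]
}}

```text
time: 26.9
tcp_pos: [0.5327, -0.0421, 0.0109]
tcp_rot: [[0.114, 0.993, 0.0], [0.993, -0.114, -0.0], [-0.0, 0.0, -1.0]]
wrist_force: [-3.7, 0.1, 2.9]
opening: 0.0007
```

Request:
{"api": "arm_command", "payload": {
  "steps": [
    [0.0005,0,0,0,-1],
    [0.0005,-0.0001,0,0,-1],
    [0,0,0,0,-1]
  ]
}}

```text
time: 27.15
tcp_pos: [0.5338, -0.0422, 0.0109]
tcp_rot: [[0.114, 0.994, 0.0], [0.994, -0.114, -0.0], [-0.0, 0.0, -1.0]]
wrist_force: [-3.5, 0.9, 1.4]
opening: 0.0003
```

Request:
{"api": "arm_command", "payload": {
  "steps": [
    [0.0005,0,0,0,-1],
    [0.0005,-0.0001,0,0,-1],
    [0,0,0,0,-1]
  ]
}}

```text
time: 27.4
tcp_pos: [0.5344, -0.0423, 0.0109]
tcp_rot: [[0.114, 0.993, -0.001], [0.993, -0.114, 0.0], [-0.0, -0.0, -1.0]]
wrist_force: [-4.1, 1.0, 4.4]
opening: 0.0007
```

Request:
{"api": "arm_command", "payload": {
  "steps": [
    [0.0005,-0.0001,0,0,-1],
    [0,0,0,0,-1]
  ]
}}

```text
time: 27.57
tcp_pos: [0.5344, -0.0423, 0.0108]
tcp_rot: [[0.114, 0.993, -0.001], [0.993, -0.114, 0.0], [0.0, -0.001, -1.0]]
wrist_force: [-8.3, 1.2, 7.1]
opening: 0.0005
```

Request:
{"api": "arm_command", "payload": {
  "steps": [
    [0.0005,-0.0001,0,0,-1],
    [0.0003,0,0,0,-1],
    [0,0,0,0,-1]
  ]
}}

```text
time: 27.82
tcp_pos: [0.5344, -0.0422, 0.0107]
tcp_rot: [[0.114, 0.993, -0.003], [0.994, -0.114, 0.0], [0.0, -0.003, -1.0]]
wrist_force: [-13.1, 1.5, 11.2]
opening: 0.0006
```

Request:
{"api": "arm_command", "payload": {
  "steps": [
    [0.0003,0,0,0,-1],
    [0,0,0,0,-1]
  ]
}}

```text
time: 27.98
tcp_pos: [0.5344, -0.0422, 0.0107]
tcp_rot: [[0.114, 0.993, -0.003], [0.994, -0.114, 0.001], [0.0, -0.004, -1.0]]
wrist_force: [-15.4, 2.4, 13.8]
opening: 0.0003
```

Request:
{"api": "arm_command", "payload": {
  "steps": [
    [-0.003,0.0003,0,0,-1],
    [-0.02,0.0023,0,0,-1],
    [-0.03,0.0035,0.02,0,-1],
    [-0.03,0.0035,0.03,0,-1],
    [0,0,0.03,0,-1],
    [-0.02,-0.03,0.03,0,-1],
    [-0.02,-0.03,0.03,0,-1],
    [-0.02,-0.03,0.03,0,-1]
  ]
}}

```text
time: 28.65
tcp_pos: [0.4, -0.1138, 0.1717]
tcp_rot: [[0.113, 0.994, 0.002], [0.994, -0.113, -0.0], [-0.0, 0.002, -1.0]]
wrist_force: [1.6, -1.1, 1.1]
opening: 0.0002
```

Request:
{"api": "arm_command", "payload": {
  "steps": [
    [-0.01,-0.04,0.01,0,-1],
    [-0.01,-0.04,0,0,-1],
    [-0.01,-0.04,0,0,-1],
    [0,-0.04,0,0,-1],
    [0,-0.04,0,0,-1],
    [0,0,0,0,-1],
    [0,0,0,0,-1]
  ]
}}

```text
time: 29.23
tcp_pos: [0.3703, -0.3141, 0.18]
tcp_rot: [[0.117, 0.993, -0.0], [0.993, -0.117, -0.001], [-0.001, 0.0, -1.0]]
wrist_force: [-0.3, 1.1, -0.1]
opening: 0.0006
```

```bash
python3 - <<'E'
from k import *
s=env.state();print(s['time'],s['tcp_pos'],s['wrist_force'])
d=grab('side'); knobs(cv2.imread('pics/side0.png')); knobs(d['img'])
t=grab('top'); 
a=cv2.resize(t['img'][100:235,260:375],None,fx=3,fy=3); b=cv2.resize(d['img'][150:250,275:425],None,fx=2.7,fy=2.7)
H=max(len(a),len(b)); f=lambda x:np.pad(x,((0,H-len(x)),(0,0),(0,0)))
cv2.imwrite('pics/fin.png',np.hstack([f(a),f(b)])[:,:,::-1])
E
```

```text
29.2333 [ 0.37030273 -0.31414209  0.17996074] [-0.2771164   1.09779513 -0.06334165]
left 968.0 399.01515151515156 182.5709366391185
right 1405.0 414.31442809682017 211.90080683436167
left 800.0 398.96709704289873 182.63848396501456
right 1186.0 414.37763416690075 211.83562798538915
```

View pics/fin.png

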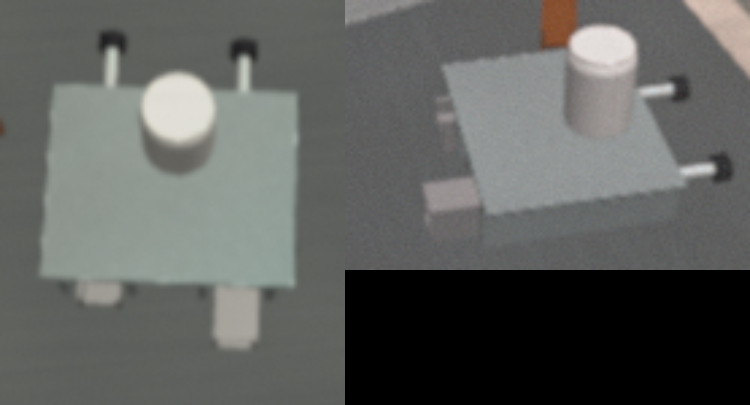

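The final picture shows the beam in the left bay, about 12 mm proud at (100,292), and the tube in the right bay, about 45 mm proud at (236,318). Both knobs are unmoved and the arm is clear.

```bash
python3 -c "
from plant import env
print(env.hand_in())"
```

```text
the job is handed in; nothing more can be done
None
```

The tube and the H-beam are swapped and the job is handed in at about 29 s of the 72 s allowed. The tube is now in the right bay and the H-beam in the left, both lying on the bench.

**Push against the stops:** I pushed each piece in with closed fingers until it met its stop, both below the 22 N slip force.

| Piece | Bay | Measured push | Sliding friction within that | Pushed in |
|---|---|---|---|---|
| H-beam | left | about 20 N | about 2 N | about 138 mm |
| Tube | right | about 15 N | about 3–4 N | about 135 mm |

The beam's reading came closer to the slip force than I wanted, because the contact was stiffer than expected. I used smaller steps for the tube.

**Last checks:**
- **Stops:** both knobs sit within 0.1 pixel of where they started, so neither stop shows any shift.
- **Left alone:** the arm touched neither the tin, the tote, the hammer nor the look-alikes. The final picture shows only the rack area, with the tin still in place.
- **Arm:** it stands clear of everything, and the wrist force is near zero.
- **Failed check:** an automatic search for the parked tube found nothing, so I gripped it at the position where I had released it, and the grip held. No other check failed or disagreed.

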